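# Centre the snack cup on the portion scale and tare it

## Task

The closed purple snack cup stands off-centre on the little round green pan of the white portion scale. It is wobbly: with slow, light taps or pushes of the fingertips, low on its belly, nudge it to the middle of the pan (within a few millimetres) without lifting, tipping or knocking it off, take the hand away from it, and only then press the orange tare key on the scale all the way down and let go. Leave the other things on the counter where they are.

Things in the scene. Friction and masses are not known exactly. Their poses are not given: they have to be found in the camera images.
- snack_cup: closed purple snack cup, paler lid, loose, 90 to 180 g, 72 mm tall; origin at the centre of its underside. Foot radius 14 mm; belly 30 mm radius (widest) 15 to 22 mm up, where a vertical finger beside it touches; 25 mm radius at 55 mm, lid 27 mm radius. Slides on the pan (friction 0.5 to 0.7) if pushed slowly (3 cm/s) at the belly; tips if pushed near the lid or struck fast (15 cm/s)
- pan_center (a point): centre of the top face of the scale's round green pan (38 mm radius, top face 46 mm above the counter, 14 mm above the scale's housing). The pan is fixed and does not turn or sink. The cup starts with its foot 15 to 24 mm off this point, in any direction
- scale: white portion scale, fixed to the counter; housing 190 mm along its x, 140 mm along its y, top 32 mm above the counter; origin under the housing's centre. The pan's centre lies 20 mm along its +x, the tare key 66 mm along its -x
- tare_key (a joint): travel of the tare key: 0 up, 0.004 m fully down; a spring returns it; fully down takes about 3 N
- tare_key_top (a point): centre of the top of the orange round tare key (11 mm radius), 44 mm above the counter, in front of the pan on the robot's side; presses straight down
- mug: white ceramic mug, loose, 80 mm across, 92 mm tall, handle along its +y; origin at centre of underside. Leave alone
- tumbler: short stainless tumbler, loose, 72 mm across, 85 mm tall; origin at centre of underside. Leave alone
- sauce: small amber bottle with red cap, loose, 52 mm across, 110 mm tall; origin at centre of underside. Leave alone
- acrylic_box: clear lidded acrylic box with coloured packets in it, loose, 94 x 84 mm, 76 mm tall with its knob; origin at centre of underside. Leave alone
- jar: glass jar with a brass cap, loose, 68 mm across, 90 mm tall; origin at centre of underside. Leave alone
- spoon: steel spoon lying on the counter along its x, loose; origin under its middle. Leave alone
Mind the look-alikes: they are no part of the job. Several things have the shape of the scale; the one meant has the colours described above.

How it is judged:
On the way, in this order (a step that is already met when the one before it is completed fails the run):
1. the cup stands at rest in the middle of the pan (within 7 mm), the hand off it (horizontal distance between snack_cup and pan_center below 0.007 m and angle between snack_cup's own z axis and vertical below 0.08 rad and z of snack_cup in the frame of pan_center between -0.004 and 0.004 m and linear speed of snack_cup below 0.01 m/s and contact force between each of the arm, the fingers and snack_cup below 0.1 N), for 0.3 s.
2. the tare key is pressed down, the cup still centred and untouched (value of joint tare_key above 0.003 m and horizontal distance between snack_cup and pan_center below 0.007 m and angle between snack_cup's own z axis and vertical below 0.08 rad and z of snack_cup in the frame of pan_center between -0.004 and 0.004 m and contact force between each of the arm, the fingers and snack_cup below 0.1 N), for 0.03 s.
At the end, for the whole second after the job is handed in: the cup stands upright and at rest on the pan, its foot within 7 mm of the pan's centre, the tare key has been pressed (3 of its 4 mm) after the centring and is up again, and every other thing is within 20 mm of where it stood (all of step 1 and value of joint tare_key below 0.0015 m and distance of each of mug, tumbler, sauce, acrylic_box, jar, spoon from where it was at the start of the episode below 0.02 m); the robot touches nothing.
It fails at once if the cup is lifted clear of the pan (more than 12 mm) (z of snack_cup in the frame of pan_center above 0.012 m).
It fails at once if the cup is tipped by more than about 20 degrees or comes off the pan (angle between snack_cup's own z axis and vertical above 0.35 rad or z of snack_cup in the frame of pan_center below -0.008 m).
It fails at once if the cup is struck, pushed or squeezed hard (more than 10 N) (contact force between the fingers and snack_cup above 10 N).
It fails at once if the tare key is pressed while the cup is off-centre (value of joint tare_key above 0.003 m and horizontal distance between snack_cup and pan_center above 0.007 m).
It fails at once if another thing on the counter is pushed away (more than 20 mm) (distance of any of mug, tumbler, sauce, acrylic_box, jar, spoon from where it was at the start of the episode above 0.02 m).
It also fails if it takes over 42 s, if anything falls off the work surface, if the arm or the gripper's body presses on something with over 40 N, if the wrist force passes 120 N, or if a joint passes its speed limit or range.

## Robot

A 7-joint arm with a two-finger parallel gripper is mounted at the origin on the work surface. World frame = base frame: x ahead of the robot, y to its left, z up, the work surface at z = 0. Lengths are in m, angles in rad, forces in N, time in s.
With the tool pointing down it reaches from about 0.4 to 0.85 m from the base axis. Payload 4.4 kg.
Tool frame: the origin (TCP) lies midway between the tips of the shut fingers; the grasp point (between the pads) lies 19 mm behind it; y points along the fingers, z is the direction in which the jaws open and shut, and the axes are right-handed (so a half turn about y gives the same grasp; the last joint's range is limited). The gripper opens to 94 mm and grips with 3 to 60 N. Pads are 16 mm wide; open, the fingers measure 119 mm over their backs; the gripper's body (75 mm by 177 mm) begins 78 mm behind the grasp point.
Start: joints at [1.229, 0.628, 0.038, 1.517, -0.027, 0.996, -0.02], TCP at [0.177, -0.625, 0.205] pointing down, gripper open.
Joint ranges: [-3.06, 3.06], [-0.37, 2.12], [-1.25, 1.32], [0.18, 2.47], [-1.1, 4.24], [0.23, 1.98], [-2.94, 2.94]. Speed limits (rad/s): [2.57, 2.57, 3.14, 3.14, 3.14, 3.14, 3.14].

## Interface

Orientations are given as a rotation vector (axis times angle).
In Python, from bench import env gives the robot as it stands. The module is installed in compiled form; this text tells all that it offers.
- The arm moves only by the tool move_arm, never from a script. Its argument "series" is a list that holds one entry, the list of rows, each a list of 6 numbers: the shift along the tool's x, y, z in cm, then the turn, a rotation vector about the tool's x, y, z in rad. In form: [[[x, y, z, ax, ay, az], ...]]. A call has exactly 5 rows; each row is the pose to reach, as a shift and turn from the pose measured when the call began, along the tool's axes at that moment; what a row does not reach only later rows make up. A row lasts 1/8 s, in which the tool goes at most 62.5 mm and 10.7 degrees, less where a joint would pass 70% of its speed; a pose out of reach is approached as far as the arm can. A call with a gripper value outside its range is refused whole. "jaw" is the closure, from -1 (fully open) to 1 (shut), so that 0 is half open, set as the call begins (left out, the last holds). The fingers move at their own pace and stop on an object; "grip_force" is the grip in N (left out, the last holds). Time passes only in rows, so rows that repeat a pose let the fingers close, or fill a call up. It gives the time, the measured TCP pose, the force and the opening at its end, in the units of the state.
- env.state(): the state, without advancing time (a new reading comes with each control period).
- env.snapshot(name): name is "side" or "top" or "wrist"; returns (picture, depth): 480x640x3 uint8, blue, green, red; 480x640 float32, m along the optical axis (not along the pixel's ray), 0 where there is no reading.
- env.get_calibration(name): a dict with "fovy" (degrees; the focal length in pixels is half the picture's height over the tangent of half this angle, whatever the lens; pixels are square), "cx", "cy" (the principal point, pixels), "origin" and "rotation" of the camera in the world. Camera axes: x right, y up, looking along -z (the intrinsics and any distortion apply to the point x, -y, -z); pixel columns grow to the right and rows downward; lengths in m; the calibration is good to about 2 mm. A picture is of the moment at which its call begins: read the wrist's pose just before it. get_calibration takes no time and is no camera call; for the wrist camera it gives the pose at the moment of the call.
- env.hand_in(): hands the job in, once; it reports no verdict.
Trained networks look in the newest picture that a camera, given by its name, has taken for a name from the list of things; names that differ only in an ending like _2 or _b are one class to them, and where a whole thing is asked for, a point or a joint stands for the part that bears it (a point fixed in the world has none). Each returns a list of dicts, best first, with "p" (0 to 1); they miss things now and then, are a little off and sometimes report something else, mostly with a low value. They report only what shows in the picture. A call takes as long as a camera call. They do not tell look-alikes from the thing itself.
- env.find_in(target, camera): "rect" ([centre column, centre row, width, height] in pixels, round what is visible of it).
- env.mark_of(target, camera): "location" ([column, row] in pixels: a listed point, or the origin of a listed thing).
The state is a dict: "time_s": time; "joint_pos": joint angles; "joint_vel": joint speeds; "tau": joint torques, N m; "tcp_pos": TCP position; "orientation": TCP orientation; "ft_force": force on the tool from outside, world axes, zero at the start; "ft_torque": the same for the moment, N m; "opening": opening from 0.0 (shut) to 1.0 (fully open).
Only numpy, scipy, OpenCV 4.12 (cv2) and the standard library are available. Lean on these libraries where they do the work, as an engineer would, in place of code of your own. Each camera call takes 0.05 s, during which the arm holds its last target. There are 200 camera calls.

## Working session

There is one attempt and no reset: what is moved stays moved. The work goes in short steps, Python scripts to look and compute and a tool call to move; the robot and the scene stay as the last step left them, time stands still between calls to the robot, and variables do not carry over. Pictures are saved under pics/ and viewed, and the job is handed in when it is done.

Besides the shell and the picture viewer there is one more tool, called after "Request:" in YAML: its name, and indented under it one key for each argument. move_arm: Moves the arm, as the interface text tells. Its arguments: {"type":"object","properties":{"series":{"type":"array","items":{"type":"array","items":{"type":"array","items":{"type":"number"}}}},"jaw":{"type":"number"},"grip_force":{"type":"number"}},"required":["series"]}

```bash
mkdir -p pics; cat > h.py <<'E'
import numpy as np,cv2
from bench import env
def K(c):
    f=240/np.tan(np.radians(c['fovy'])/2);return f,c['cx'],c['cy']
def ray(c,u,v):
    f,cx,cy=K(c);return np.array(c['rotation']).reshape(3,3)@np.array([(u-cx)/f,-(v-cy)/f,-1.0])
def atz(c,u,v,z):
    d=ray(c,u,v);o=np.array(c['origin']);return o+d*(z-o[2])/d[2]
def proj(c,p):
    f,cx,cy=K(c);q=np.array(c['rotation']).reshape(3,3).T@(np.array(p)-c['origin']);return [cx+f*q[0]/-q[2],cy-f*q[1]/-q[2]]
E
python3 - <<'E'
from h import *
for n in ['top','side']:
    p,d=env.snapshot(n);cv2.imwrite(f'pics/{n}0.png',p);np.save(f'{n}0.npy',d)
    c=env.get_calibration(n);print(n,c)
    for t in ['snack_cup','scale','pan_center','tare_key_top']:
        print(t,[(np.round(r['location']),round(r['p'],2)) for r in env.mark_of(t,n)][:4])
print(env.state())
E
```

```text
top {'fovy': 42.61593113542701, 'cx': 316.58292297960304, 'cy': 232.48986581382246, 'origin': array([0.39800759, 0.00917209, 1.52978692]), 'rotation': array([ 0.08069141, -0.09699058, -1.5712655 ])}
snack_cup [(array([365., 248.]), 0.93)]
scale [(array([362., 247.]), 0.9), (array([461., 329.]), 0.84), (array([192., 196.]), 0.78), (array([251., 336.]), 0.69)]
pan_center [(array([360., 238.]), 0.82)]
tare_key_top [(array([472., 354.]), 0.59), (array([185., 218.]), 0.58), (array([257., 367.]), 0.56), (array([367., 272.]), 0.44)]
side {'fovy': 54.174031953466, 'cx': 322.2969354348943, 'cy': 239.39478402592724, 'origin': array([0.50423929, 0.99471173, 0.70359177]), 'rotation': array([ 0.02168987, -1.49410789, -2.7045676 ])}
snack_cup [(array([260., 228.]), 0.53)]
scale [(array([418., 308.]), 0.97), (array([331., 239.]), 0.86), (array([257., 347.]), 0.6), (array([392., 202.]), 0.55)]
pan_center [(array([322., 228.]), 0.79)]
tare_key_top [(array([329., 231.]), 0.63), (array([450., 287.]), 0.61), (array([411., 192.]), 0.5), (array([285., 334.]), 0.45)]
{'time_s': 0.5, 'joint_pos': array([ 1.22919851,  0.62840672,  0.03850974,  1.5174275 , -0.02699948,
        0.99631262, -0.0199802 ]), 'joint_vel': array([-0.00075111, -0.00048201,  0.00090614, -0.00122797,  0.00091674,
        0.0006595 , -0.00150977]), 'tau': array([-4.76979840e-04, -5.49138844e+01,  1.14175860e+00, -1.86774051e+01,
       -5.23723732e-02,  1.67370576e-02,  4.26380893e-05]), 'tcp_pos': array([ 0.17702284, -0.62542233,  0.20546542]), 'orientation': array([-0.28776231,  2.07383976, -2.07375636]), 'ft_force': array([-0.57272846,  0.12124766,  0.63341258]), 'ft_torque': array([ 0.04180905, -0.00173803,  0.07291051]), 'opening': 1.0003389244237624}
```

View pics/top0.png

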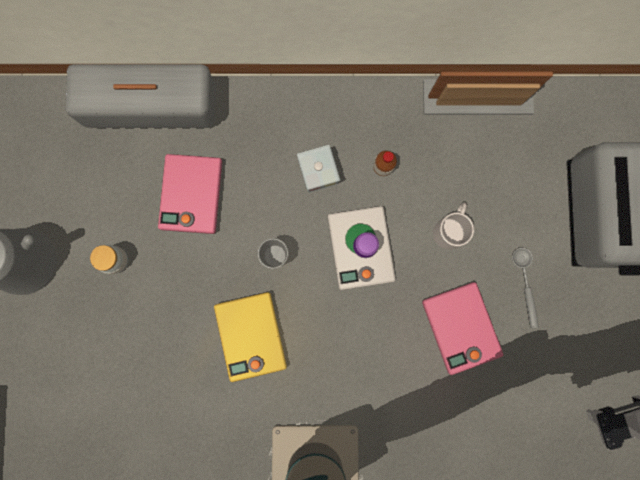

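View pics/side0.png

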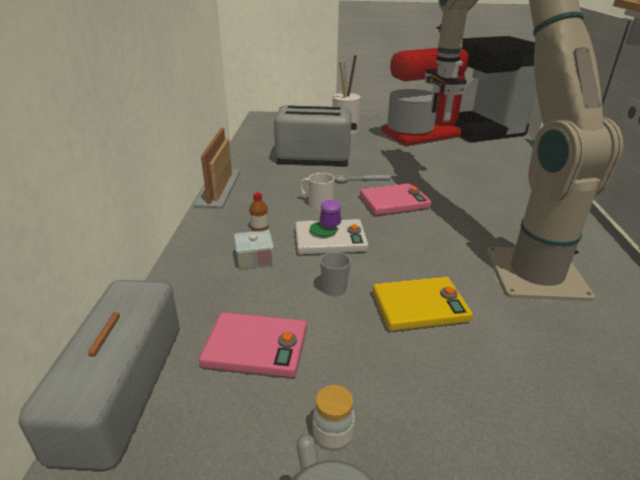

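The only white scale with a green pan is at top (362,247). The look-alikes are pink (192,196), pink (461,329) and yellow (251,336). Next I'll check the white one in a close crop and measure it.

```bash
cat >> h.py <<'E'
from scipy.spatial.transform import Rotation as R
_g=env.get_calibration
def cal(n):
    c=dict(_g(n));c['rotation']=R.from_rotvec(c['rotation']).as_matrix();return c
E
python3 - <<'E'
from h import *
p=cv2.imread('pics/top0.png');c=cal('top');d=np.load('top0.npy')
cv2.imwrite('pics/crop0.png',cv2.resize(p[190:310,300:430],None,fx=5,fy=5,interpolation=cv2.INTER_CUBIC))
hsv=cv2.cvtColor(p,cv2.COLOR_BGR2HSV).astype(int);H,S,V=hsv[...,0],hsv[...,1],hsv[...,2]
win=np.zeros(H.shape,bool);win[195:300,320:405]=1
for n,m,z in [('green',(H>45)&(H<80)&(S>120),.046),('orange',(H<18)&(S>150)&(V>120),.044),('purple',(H>125)&(H<160)&(S>60),.07),('white',(S<60)&(V>150),.032)]:
    m=m&win;ys,xs=np.nonzero(m);print(n,len(xs),xs.mean(),ys.mean(),xs.min(),xs.max(),ys.min(),ys.max(),atz(c,xs.mean(),ys.mean(),z))
    if n=='white':
        pts=cv2.convexHull(np.c_[xs,ys].astype(np.int32));r=cv2.minAreaRect(pts);b=cv2.boxPoints(r);W=[atz(c,*q,.032) for q in b];print(np.round(W,4));print('centre',np.mean(W,0),[np.linalg.norm(W[i]-W[i-1]) for i in range(4)])
E
```

```text
green 271 355.9889298892989 233.08856088560884 346 372 224 250 [ 0.56488898 -0.10217616  0.046     ]
orange 57 365.9298245614035 273.5263157894737 362 370 270 277 [ 0.46683872 -0.12534633  0.044     ]
purple 488 365.8196721311475 244.62090163934425 354 378 233 257 [ 0.53447756 -0.12355227  0.07      ]
white 2902 360.381116471399 246.32701585113713 328 394 206 289 [ 0.53386612 -0.11364564  0.032     ]
[[ 0.6135 -0.0317  0.032 ]
 [ 0.6357 -0.1695  0.032 ]
 [ 0.4492 -0.1965  0.032 ]
 [ 0.4278 -0.0605  0.032 ]]
centre [ 0.5315463  -0.11454336  0.032     ] [np.float64(0.18789958256162706), np.float64(0.139565152674136), np.float64(0.1884051800079503), np.float64(0.13765309997404473)]
```

View pics/crop0.png

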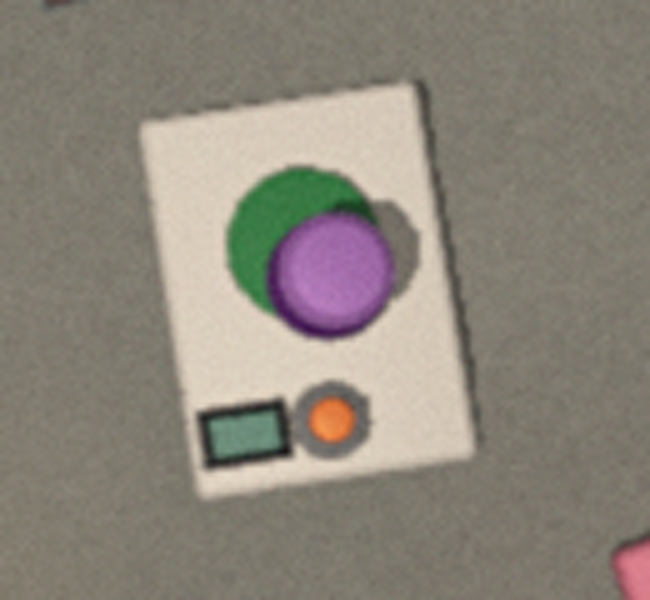

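```bash
python3 - <<'E'
from h import *
c=cal('top');p=cv2.imread('pics/top0.png')
print('pan',atz(c,360.4,238.,.046),'mark',atz(c,360,238,.046))
print('lid',atz(c,366.8,243.2,.118), 'cupmark',atz(c,365,248,.046))
# wide cup model fit: project rendering circles
hsv=cv2.cvtColor(p,cv2.COLOR_BGR2HSV).astype(int);H,S,V=hsv[...,0],hsv[...,1],hsv[...,2]
m=((H>120)&(H<165)&(S>60));m[:195]=0;m[300:]=0;m[:,:320]=0;m[:,405:]=0
t=np.linspace(0,2*np.pi,60)
def sil(x,y):
    im=np.zeros((480*8,640*8),np.uint8)
    for z,r in [(.046,.014),(.061,.030),(.068,.030),(.101,.025),(.105,.027),(.118,.027)]:
        q=np.array([proj(c,[x+r*np.cos(a),y+r*np.sin(a),z]) for a in t])
        yield q
def hull(x,y):
    q=np.vstack(list(sil(x,y)));h=cv2.convexHull(q.astype(np.float32));return h
M=cv2.moments(m.astype(np.uint8),True);cx,cy=M['m10']/M['m00'],M['m01']/M['m00']
from scipy.optimize import fsolve
def f(v):
    mm=cv2.moments(hull(*v));return [mm['m10']/mm['m00']-cx,mm['m01']/mm['m00']-cy]
s=fsolve(f,[.53,-.12]);print('cup fit',s,'areas',cv2.contourArea(hull(*s)),m.sum())
s=env.state();T=R.from_rotvec(s['orientation']).as_matrix();print(T.round(3))
w=cal('wrist');print(w);print('wrist cam in tool',T.T@(w['origin']-s['tcp_pos']),(T.T@w['rotation']).round(2))
E
```

```text
pan [ 0.55287827 -0.11276523  0.046     ] mark [ 0.55288004 -0.11179393  0.046     ]
lid [ 0.53327702 -0.12149062  0.118     ] cupmark [ 0.52850656 -0.12364925  0.046     ]
cup fit [ 0.5335448  -0.12258366] areas 538.1350289643742 488
[[-0.962  0.     0.272]
 [-0.272  0.    -0.962]
 [-0.    -1.    -0.   ]]
{'fovy': 70.92882088812087, 'cx': 318.392688171469, 'cy': 241.47142496754788, 'origin': array([ 0.2493527 , -0.60496705,  0.38453953]), 'rotation': array([[ 2.72313224e-01,  9.27712864e-01,  2.55331841e-01],
       [-9.62208631e-01,  2.62617654e-01,  7.20174916e-02],
       [-2.43095737e-04, -2.65293817e-01,  9.64167585e-01]])}
wrist cam in tool [-7.51718072e-02 -1.79071948e-01  6.74824711e-06] [[-0.   -0.96 -0.27]
 [ 0.    0.27 -0.96]
 [ 1.   -0.    0.  ]]
```

Request:
move_arm:
  series:
    - [[-4.8, -0.15, -3.88, 0, -0.18, 0], [-9.6, -0.3, -7.76, 0, -0.36, 0], [-14.4, -0.45, -11.64, 0, -0.54, 0], [-19.2, -0.6, -15.5, 0, -0.72, 0], [-24, -0.75, -19.4, 0, -0.9, 0]]
  jaw: -0.6

```text
time_s: 1.12
tcp_pos: [0.3562, -0.3719, 0.2134]
orientation: [-0.999, 1.489, -1.491]
ft_force: [1.2, -0.3, 0.6]
opening: 0.797
```

```bash
cat >> h.py <<'E'
def to(p,ang):
    "tool-frame shift cm and turn rad to TCP p with tool z at azimuth ang (deg)"
    s=env.state();T=R.from_rotvec(s['orientation']).as_matrix();a=np.radians(ang)
    z=np.array([np.cos(a),np.sin(a),0]);y=np.array([0,0,-1.]);G=np.c_[np.cross(y,z),y,z]
    print('t',round(s['time_s'],2),'tcp',s['tcp_pos'].round(4),'open',round(s['opening'],3),'F',np.round(s['ft_force'],2))
    print('shift',(T.T@(np.array(p)-s['tcp_pos'])*100).round(2),'turn',R.from_matrix(T.T@G).as_rotvec().round(3))
E
python3 -c "
from h import *
to([.5335,-.1225,.22],29)"
```

```text
t 1.12 tcp [ 0.3562 -0.3719  0.2134] open 0.797 F [ 1.19 -0.31  0.59]
shift [-29.8   -0.66   6.93] turn [-0.001 -0.895  0.001]
```

Request:
move_arm:
  series:
    - [[-6, -0.13, 1.4, 0, -0.18, 0], [-12, -0.26, 2.8, 0, -0.36, 0], [-18, -0.4, 4.2, 0, -0.54, 0], [-24, -0.53, 5.6, 0, -0.72, 0], [-29.8, -0.66, 6.93, 0, -0.895, 0]]

```text
time_s: 1.75
tcp_pos: [0.5346, -0.121, 0.2204]
orientation: [-1.409, 0.823, -0.827]
ft_force: [0.9, -0.7, 0.3]
opening: 0.8
```

```bash
python3 -c "
from h import *
w=cal('wrist');p,d=env.snapshot('wrist');cv2.imwrite('pics/w1.png',p);np.save('w1.npy',d)
import pickle;pickle.dump(w,open('w1.pkl','wb'))
for t in ['snack_cup','pan_center']: print(t,env.mark_of(t,'wrist'))
print('pan',proj(w,[.5525,-.112,.046]),'lid',proj(w,[.5335,-.1225,.118]))
to([.5335,-.1225,.22],29)"
```

```text
snack_cup [{'location': [315.3, 220.2], 'p': 0.75}]
pan_center [{'location': [334.5, 224.1], 'p': 0.64}]
pan [np.float64(338.7293833583972), np.float64(224.48062707338326)] lid [np.float64(318.5200412266626), np.float64(242.3776865639877)]
t 1.9 tcp [ 0.5352 -0.1189  0.2202] open 0.802 F [-0.5  -0.02  0.29]
shift [ 0.24  0.02 -0.32] turn [-0.003  0.006  0.   ]
```

View pics/w1.png

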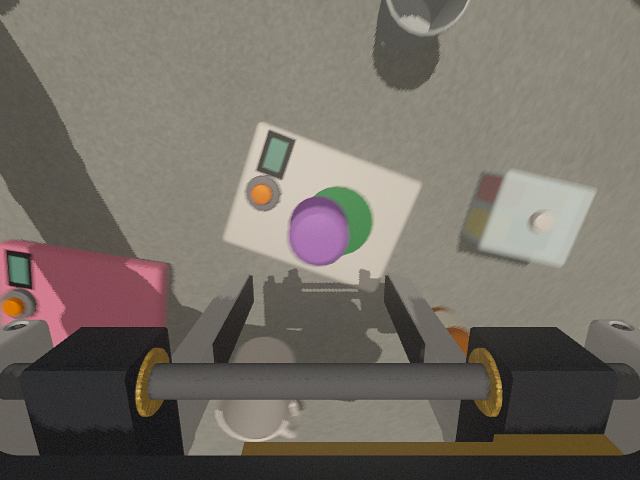

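The wrist view shows the cup at (319,231), the green pan round (337,222) and the key at (262,194). The arm was still settling, so I'll measure again now that it is at rest.

```bash
cat >> h.py <<'E'
from scipy.optimize import least_squares,fsolve
tt=np.linspace(0,2*np.pi,72,endpoint=False)
prof=[(.0,.014),(.015,.030),(.022,.030),(.055,.025),(.060,.027),(.072,.027)]
def circ(c,x,y,z,r):
    return np.array([proj(c,[x+r*np.cos(a),y+r*np.sin(a),z]) for a in tt],np.float32)
def cuphull(c,x,y): return cv2.convexHull(np.vstack([circ(c,x,y,.046+z,r) for z,r in prof]))
def look(cam,name=None,vis=True):
    c=cal(cam);p,d=env.snapshot(cam)
    hsv=cv2.cvtColor(p,cv2.COLOR_BGR2HSV).astype(int);H,S,V=hsv[...,0],hsv[...,1],hsv[...,2]
    P0=proj(c,[.5525,-.112,.06]);yy,xx=np.mgrid[:480,:640];rr=200 if cam=='wrist' else 60
    win=np.hypot(xx-P0[0],yy-P0[1])<rr
    pur=(H>120)&(H<165)&(S>60)&win;gr=(H>45)&(H<80)&(S>100)&win
    w=dict(c);out={}
    def big(m):
        n,l,st,_=cv2.connectedComponentsWithStats(m.astype(np.uint8));return l==1+np.argmax(st[1:,4])
    pur=big(pur);gr=big(gr)
    wh=(S<70)&(V>130)&win
    cx,cy=[v.mean() for v in np.nonzero(pur)[::-1]]
    def f(v):
        mm=cv2.moments(cuphull(c,*v));return [mm['m10']/mm['m00']-cx,mm['m01']/mm['m00']-cy]
    cup=fsolve(f,[.545,-.115])
    # pan: green boundary not adjacent to purple
    cs,_=cv2.findContours(gr.astype(np.uint8),cv2.RETR_EXTERNAL,cv2.CHAIN_APPROX_NONE);b=max(cs,key=len)[:,0].astype(float)
    dp=cv2.distanceTransform((~pur).astype(np.uint8),cv2.DIST_L2,5)
    b=np.array([q for q in b if dp[int(q[1]),int(q[0])]>4])
    W=np.array([atz(c,*q,.046)[:2] for q in b])
    sol=least_squares(lambda v:np.hypot(W[:,0]-v[0],W[:,1]-v[1])-.0375,[.5525,-.112],loss='soft_l1',f_scale=.001)
    pan=sol.x
    org=(H<18)&(S>150)&(V>120)&win;ob=big(org);key=atz(c,*[v.mean() for v in np.nonzero(ob)[::-1]],.044)[:2]
    hull=cuphull(c,*cup)
    print(cam,'cup',cup.round(4),'pan',pan.round(4),'rms',np.sqrt((sol.fun**2).mean()).round(4),'key',key.round(4),'err mm',((pan-cup)*1000).round(1),'area',cv2.contourArea(hull),pur.sum())
    if name:
        v=p.copy();cv2.polylines(v,[hull.astype(np.int32)],True,(0,255,255),1);cv2.polylines(v,[circ(c,*pan,.046,.038).astype(np.int32)],True,(0,0,255),1)
        x,y=map(int,P0);r=90 if cam=='wrist' else 40
        cv2.imwrite(f'pics/{name}.png',cv2.resize(v[max(0,y-r):y+r,x-r:x+r],(600,600)))
    return cup,pan,key
E
python3 -c "
from h import *
print(env.state()['tcp_pos'],env.state()['joint_vel'].max())
look('wrist','w2');look('top','t2')"
```

```text
[ 0.53516546 -0.11886072  0.22020738] 0.07696103992267757
wrist cup [ 0.5296 -0.1211] pan [ 0.5473 -0.1132] rms 0.0005 key [ 0.4635 -0.1252] err mm [17.7  7.9] area 3671.4324543215334 3355
top cup [ 0.529  -0.1136] pan [ 0.5496 -0.1158] rms 0.0038 key [ 0.4669 -0.1255] err mm [20.6 -2.2] area 535.4237980244216 293h.py:41: RuntimeWarning: The iteration is not making good progress, as measured by the 
 improvement from the last ten iterations.
  cup=fsolve(f,[.545,-.115])
```

View pics/w2.png

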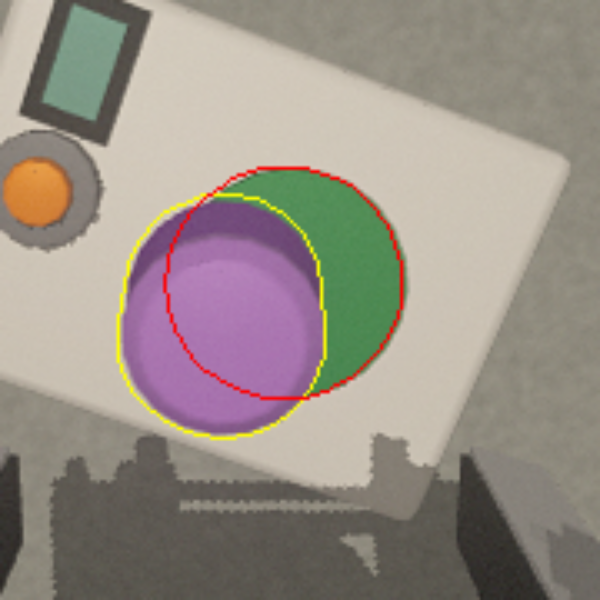

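```bash
python3 -c "
from h import *
to([.5318,-.122,.130],26)"
```

```text
t 2.0 tcp [ 0.5328 -0.1234  0.2197] open 0.798 F [0.12 0.12 0.13]
shift [-0.18  8.97 -0.01] turn [0.001 0.051 0.001]
```

Request:
move_arm:
  series:
    - [[0, 3, 0, 0, 0.02, 0], [-0.1, 6, 0, 0, 0.04, 0], [-0.18, 8.8, 0, 0, 0.05, 0], [-0.18, 8.97, 0, 0, 0.051, 0], [-0.18, 8.97, 0, 0, 0.051, 0]]

```text
time_s: 2.62
tcp_pos: [0.5321, -0.1232, 0.1307]
orientation: [-1.391, 0.869, -0.872]
ft_force: [0.0, 0.2, 0.6]
opening: 0.797
```

```bash
python3 -c "
from h import *
to([.5318,-.122,.056],26)
look('wrist','w3')
p,d=env.snapshot('wrist');cv2.imwrite('pics/w3f.png',p)
look('wrist')
to([.5318,-.122,.056],26)"
```

```text
t 2.62 tcp [ 0.5321 -0.1232  0.1307] open 0.797 F [0.   0.18 0.57]
shift [-0.14  7.47  0.03] turn [ 0.001 -0.002  0.002]
wrist cup [ 0.5297 -0.1202] pan [ 0.5479 -0.1125] rms 0.0012 key [ 0.4637 -0.1247] err mm [18.2  7.8] area 7474.680021386128 6776
wrist cup [ 0.5297 -0.1202] pan [ 0.5479 -0.1125] rms 0.001 key [ 0.4638 -0.1247] err mm [18.2  7.7] area 7441.842264864594 6747
t 2.77 tcp [ 0.5327 -0.1225  0.1312] open 0.802 F [-0.95  0.33  0.32]
shift [-0.11  7.52 -0.06] turn [-0.001 -0.001  0.003]
```

View pics/w3f.png

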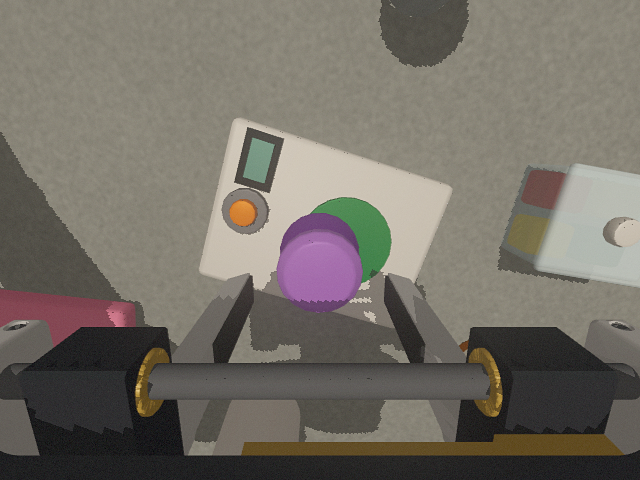

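Request:
move_arm:
  series:
    - [[0, 1.8, 0, 0, 0, 0], [-0.05, 3.6, 0, 0, 0, 0], [-0.1, 5.4, -0.05, 0, 0, 0], [-0.1, 7.2, -0.05, 0, 0, 0], [-0.1, 7.5, -0.05, 0, 0, 0]]

```text
time_s: 3.4
tcp_pos: [0.5318, -0.1221, 0.056]
orientation: [-1.391, 0.868, -0.872]
ft_force: [0.4, -0.6, 0.6]
opening: 0.8
```

```bash
python3 -c "
from h import *
to([.55,-.1125,.056],26)
look('wrist')
p,d=env.snapshot('wrist');cv2.imwrite('pics/w4f.png',p)
to([.55,-.1125,.056],26)
p,d=env.snapshot('top');cv2.imwrite('pics/t4.png',cv2.resize(p[190:310,300:430],None,fx=5,fy=5))
"
```

```text
t 3.4 tcp [ 0.5318 -0.1221  0.056 ] open 0.8 F [ 0.44 -0.64  0.61]
shift [-0.07  0.    2.06] turn [ 0.    -0.001  0.003]
wrist cup [ 0.5265 -0.1137] pan [ 0.5445 -0.113 ] rms 0.007 key [ 0.464  -0.1245] err mm [18.   0.7] area 17956.486924421275 13005
t 3.5 tcp [ 0.5324 -0.1221  0.0567] open 0.799 F [-0.03  0.6  -0.15]
shift [-0.09  0.07  2.01] turn [-0.001 -0.001  0.003]
```

View pics/w4f.png

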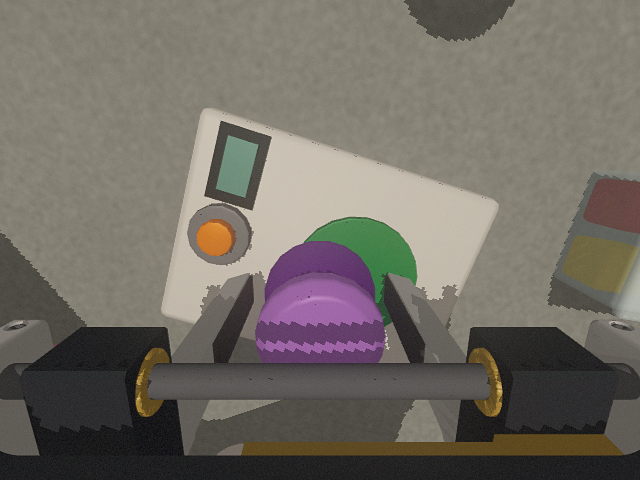

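Request:
move_arm:
  series:
    - [[0, 0, 0.25, 0, 0, 0], [0, 0, 0.5, 0, 0, 0], [0, 0, 0.7, 0, 0, 0], [0, 0, 0.9, 0, 0, 0], [0, 0, 1.1, 0, 0, 0]]

```text
time_s: 4.18
tcp_pos: [0.5422, -0.1174, 0.057]
orientation: [-1.391, 0.867, -0.873]
ft_force: [-1.8, -0.1, -0.3]
opening: 0.798
```

```bash
python3 -c "
from h import *
to([.55,-.1125,.056],26)
p,d=env.snapshot('wrist');cv2.imwrite('pics/w5f.png',p)
to([.55,-.1125,.056],26)
"
```

```text
t 4.17 tcp [ 0.5422 -0.1174  0.057 ] open 0.798 F [-1.78 -0.08 -0.29]
shift [-0.1   0.1   0.92] turn [-0.001 -0.001  0.004]
t 4.22 tcp [ 0.5426 -0.1172  0.057 ] open 0.798 F [-0.43  0.02  0.79]
shift [-0.1   0.1   0.87] turn [-0.002 -0.001  0.004]
```

View pics/w5f.png

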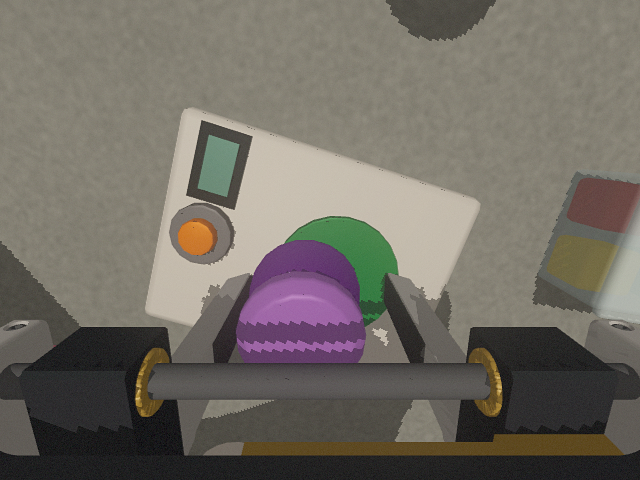

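Request:
move_arm:
  series:
    - [[0, 0, 0.25, 0, 0, 0], [0, 0, 0.5, 0, 0, 0], [0, 0, 0.75, 0, 0, 0], [0, 0, 1.0, 0, 0, 0], [0, 0, 1.25, 0, 0, 0]]

```text
time_s: 4.85
tcp_pos: [0.5541, -0.1116, 0.057]
orientation: [-1.391, 0.867, -0.873]
ft_force: [-1.0, 0.1, 0.1]
opening: 0.798
```

```bash
python3 -c "
from h import *
p,d=env.snapshot('wrist');cv2.imwrite('pics/w6f.png',p)
to([.55,-.1125,.056],26)
"
```

```text
t 4.9 tcp [ 0.5545 -0.1114  0.057 ] open 0.801 F [0.06 0.13 0.45]
shift [-0.09  0.1  -0.45] turn [-0.002 -0.001  0.004]
```

View pics/w6f.png

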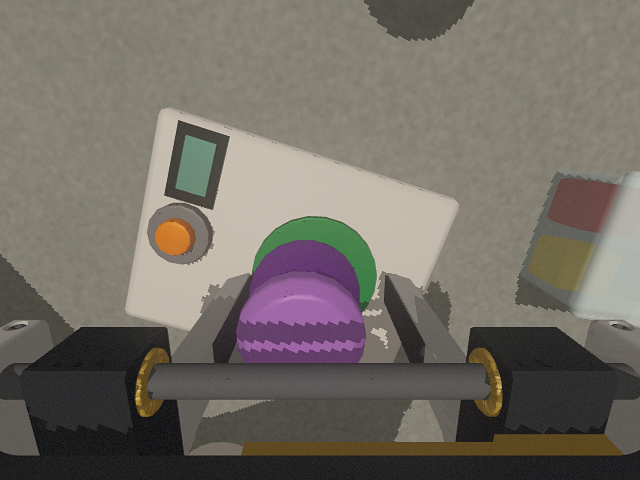

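Request:
move_arm:
  series:
    - [[0, 0, 0.2, 0, 0, 0], [0, 0, 0.4, 0, 0, 0], [0, 0, 0.5, 0, 0, 0], [0, 0, 0.5, 0, 0, 0], [0, 0, 0.3, 0, 0, 0]]

```text
time_s: 5.52
tcp_pos: [0.5575, -0.1099, 0.0571]
orientation: [-1.39, 0.865, -0.873]
ft_force: [-1.3, -0.2, 0.6]
opening: 0.8
```

Request:
move_arm:
  series:
    - [[0, 0, -0.25, 0, 0, 0], [0, 0, -0.4, 0, 0, 0], [0, -1.5, -0.4, 0, 0, 0], [0, -4.5, -0.4, 0, 0, 0], [0, -7.5, -0.4, 0, 0, 0]]

```text
time_s: 6.15
tcp_pos: [0.5538, -0.1113, 0.1338]
orientation: [-1.389, 0.865, -0.873]
ft_force: [0.3, -0.0, 0.0]
opening: 0.798
```

```bash
python3 -c "
from h import *
env.snapshot('side');env.snapshot('side')
look('wrist','w7');look('wrist')
to([.55,-.1125,.056],26)
p,d=env.snapshot('side');cv2.imwrite('pics/s7.png',cv2.resize(p[160:280,240:400],None,fx=4,fy=4))
"
```

```text
wrist cup [ 0.5495 -0.1105] pan [ 0.5492 -0.1126] rms 0.0009 key [ 0.4636 -0.1247] err mm [-0.3 -2.1] area 7139.752259149682 6453
wrist cup [ 0.5494 -0.1105] pan [ 0.5492 -0.1125] rms 0.0006 key [ 0.4636 -0.1247] err mm [-0.2 -2. ] area 7249.638002262451 6538
t 6.35 tcp [ 0.5539 -0.1116  0.1329] open 0.799 F [-0.57 -0.36 -0.38]
shift [-0.13  7.69 -0.42] turn [-0.004 -0.001  0.005]
```

View pics/w7.png

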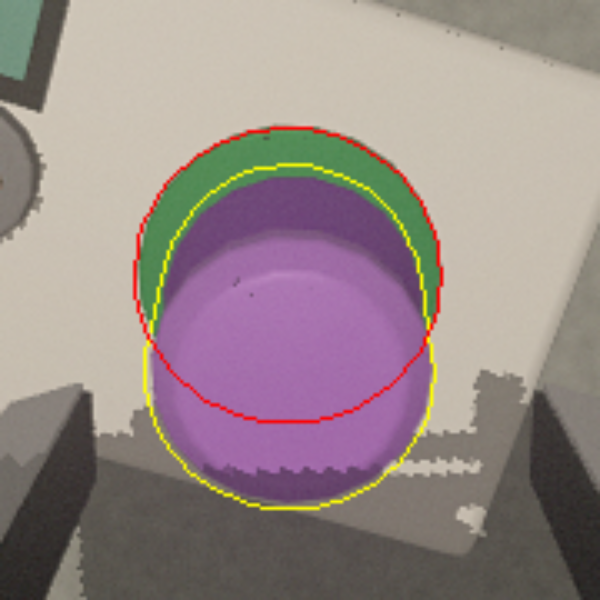

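View pics/s7.png

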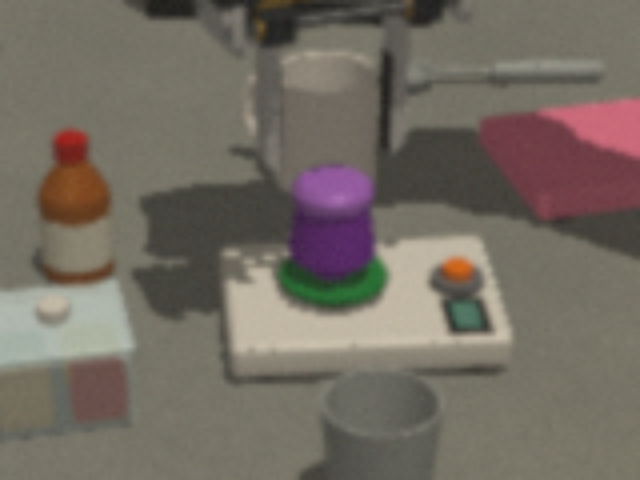

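Request:
move_arm:
  series:
    - [[0, -6, 0, 0, 0, 0], [3, -8, -4, 0, 0, 0], [7, -8, -8, 0, 0, 0], [11, -8, -12, 0, 0, 0], [15, -8, -16, 0, 0, 0]]

```text
time_s: 7.02
tcp_pos: [0.4734, -0.3176, 0.2112]
orientation: [-1.39, 0.867, -0.871]
ft_force: [1.5, -0.2, 0.3]
opening: 0.801
```

```bash
python3 -c "
from h import *
look('top','t8');look('top')
to([.4655,-.125,.10],26)
p,d=env.snapshot('side');cv2.imwrite('pics/s8.png',cv2.resize(p[180:260,280:380],None,fx=6,fy=6,interpolation=cv2.INTER_CUBIC))
"
```

```text
top cup [ 0.5535 -0.1129] pan [ 0.5539 -0.1141] rms 0.0004 key [ 0.4668 -0.1253] err mm [ 0.4 -1.2] area 539.4423357639462 491
top cup [ 0.5534 -0.113 ] pan [ 0.554 -0.114] rms 0.0004 key [ 0.4668 -0.1254] err mm [ 0.6 -1.1] area 539.4361368310638 492
t 7.12 tcp [ 0.4699 -0.324   0.2103] open 0.802 F [ 0.5   0.83 -0.35]
shift [-18.23  10.93   8.14] turn [ 0.003 -0.012  0.004]
```

View pics/t8.png

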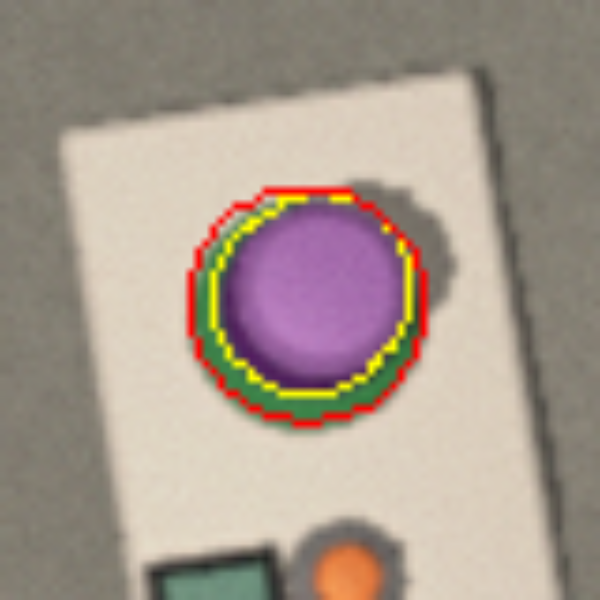

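View pics/s8.png

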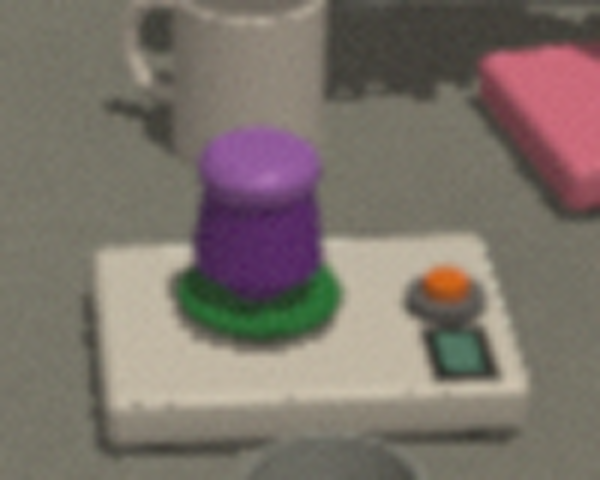

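The cup reads within about 2 mm of centre in the top and wrist views, and the side view shows it centred along x (259 vs 259). On to the key, approached from above with the fingers shut.

Request:
move_arm:
  series:
    - [[-3.6, 0, 1.6, 0, -0.18, 0], [-7.3, 0, 3.2, 0, -0.36, 0], [-11, 0, 4.9, 0, -0.54, 0], [-14.6, 0, 6.5, 0, -0.72, 0], [-18.2, 0, 8.1, 0, -0.9, 0]]
  jaw: 1

```text
time_s: 7.8
tcp_pos: [0.466, -0.1177, 0.2096]
orientation: [-1.565, 0.17, -0.17]
ft_force: [0.3, -0.2, 0.6]
opening: 0.302
```

```bash
python3 -c "
from h import *
to([.4655,-.125,.07],90)
look('wrist','w9')
p,d=env.snapshot('wrist');cv2.imwrite('pics/w9f.png',p)
to([.4655,-.125,.07],90)"
```

```text
t 7.8 tcp [ 0.466  -0.1177  0.2096] open 0.302 F [ 0.29 -0.23  0.64]
shift [ 0.1  13.97 -0.71] turn [ 0.001 -0.217  0.   ]
wrist cup [ 0.5464 -0.1212] pan [ 0.5508 -0.1123] rms 0.0029 key [ 0.4636 -0.1236] err mm [4.4 8.9] area 4064.5101806754246 1823
t 7.9 tcp [ 0.4662 -0.1144  0.21  ] open 0.215 F [-0.07  0.1   0.65]
shift [ 0.16 14.   -1.07] turn [-0.001 -0.213  0.   ]
```

View pics/w9f.png

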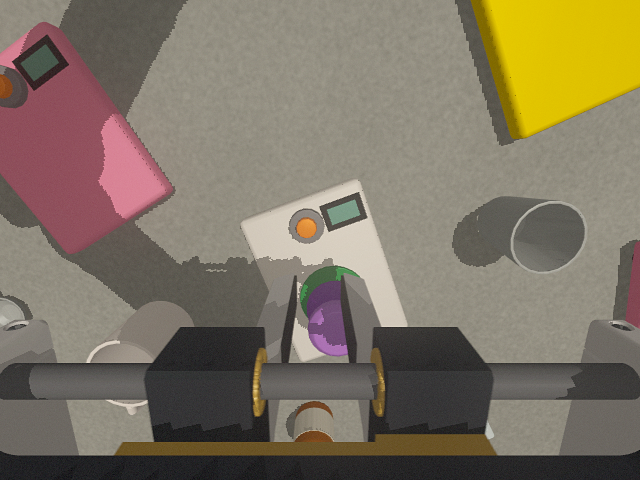

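Request:
move_arm:
  series:
    - [[0.16, 0, -0.6, 0, -0.1, 0], [0.16, 4, -0.9, 0, -0.2, 0], [0.16, 8, -0.9, 0, -0.21, 0], [0.16, 12, -0.9, 0, -0.21, 0], [0.16, 14, -0.9, 0, -0.21, 0]]

```text
time_s: 8.52
tcp_pos: [0.4644, -0.1227, 0.0676]
orientation: [-1.569, 0.005, 0.0]
ft_force: [-0.6, -0.7, -0.3]
opening: 0.004
```

```bash
python3 -c "
from h import *
env.snapshot('side')
p,d=env.snapshot('wrist');cv2.imwrite('pics/w10f.png',p)
w=cal('wrist');print(proj(w,env.state()['tcp_pos']),proj(w,[.4636,-.1245,.044]))
to([.4655,-.125,.038],90)
p,d=env.snapshot('side');cv2.imwrite('pics/s10.png',cv2.resize(p[140:260,260:420],None,fx=4,fy=4,interpolation=cv2.INTER_CUBIC))
"
```

```text
[np.float64(319.23219899972975), np.float64(291.2428882637237)] [np.float64(316.122568062063), np.float64(275.75979793797086)]
t 8.62 tcp [ 0.464  -0.1226  0.0678] open 0.003 F [-0.32 -0.43  0.3 ]
shift [ 0.16  2.98 -0.24] turn [-0.002 -0.003 -0.005]
```

View pics/w10f.png

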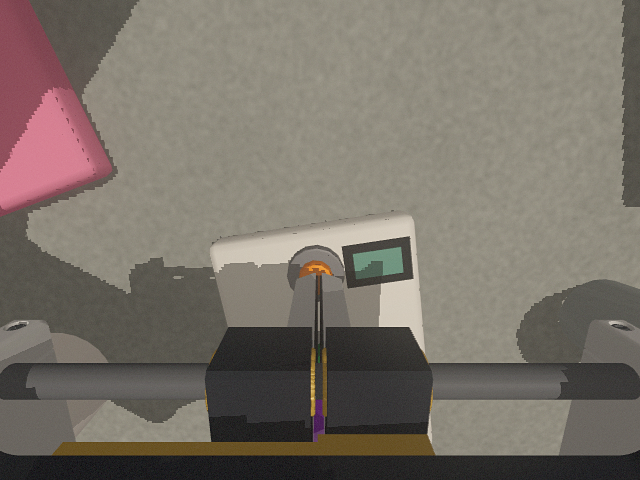

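View pics/s10.png

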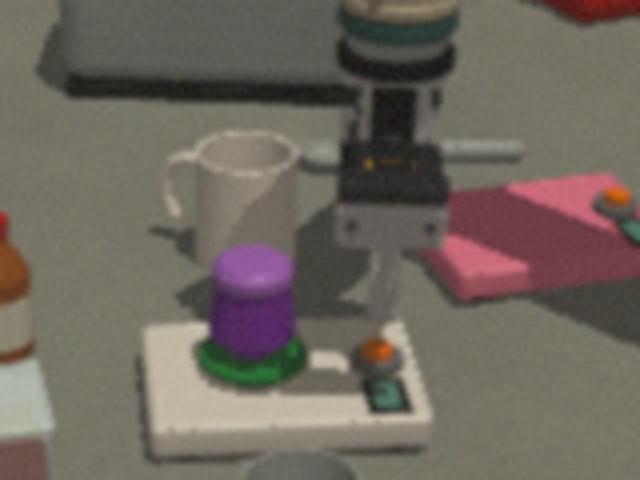

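Request:
move_arm:
  series:
    - [[0.05, 1.2, -0.15, 0, 0, 0], [0.05, 2.0, -0.15, 0, 0, 0], [0.05, 2.4, -0.15, 0, 0, 0], [0.05, 2.65, -0.15, 0, 0, 0], [0.05, 2.8, -0.15, 0, 0, 0]]

```text
time_s: 9.3
tcp_pos: [0.4658, -0.1244, 0.0434]
orientation: [-1.572, 0.003, -0.001]
ft_force: [-8.0, 0.5, 39.6]
opening: 0.009
```

```bash
python3 -c "
from h import *
for i in range(3):
  to([.4655,-.125,.038],90)
  p,d=env.snapshot('side')
cv2.imwrite('pics/s11.png',cv2.resize(p[190:260,280:380],None,fx=7,fy=7,interpolation=cv2.INTER_CUBIC))
"
```

```text
t 9.3 tcp [ 0.4658 -0.1244  0.0434] open 0.009 F [-8.    0.51 39.62]
shift [-0.03  0.54 -0.06] turn [ 0.001 -0.003 -0.001]
t 9.35 tcp [ 0.4658 -0.1244  0.0436] open 0.003 F [-5.75 -0.19 31.84]
shift [-0.03  0.56 -0.06] turn [ 0.001 -0.002 -0.001]
t 9.4 tcp [ 0.4658 -0.1244  0.0437] open 0.003 F [-6.12 -0.39 30.75]
shift [-0.03  0.57 -0.06] turn [ 0.001 -0.002 -0.001]
```

View pics/s11.png

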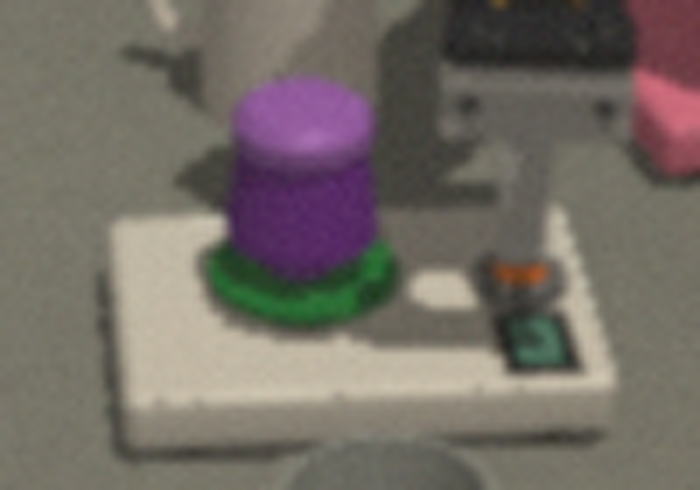

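```bash
python3 -c "
from h import *
import pickle
p,d=env.snapshot('wrist');cv2.imwrite('pics/w11.png',cv2.resize(p[200:340,230:430],None,fx=4,fy=4,interpolation=cv2.INTER_CUBIC))
c=pickle.load(open('w1.pkl','rb'));d=np.load('w1.npy');R0=c['rotation'];f,cx,cy=K(c)
def h(u,v):
    z=d[v,u];return (c['origin']+R0@np.array([(u-cx)/f*z,-(v-cy)/f*z,-z]))
for off in range(-26,28,3):
    q=h(262+off,194);print(off,q.round(4))
print('housing',h(330,170),'counter',h(200,60),'lcd',h(276,153))
"
```

```text
-26 [ 0.44   -0.14    0.0307]
-23 [ 0.4428 -0.1384  0.0307]
-20 [ 0.4457 -0.1367  0.0311]
-17 [ 0.4496 -0.1334  0.0389]
-14 [ 0.4526 -0.1315  0.0404]
-11 [ 0.4562 -0.1283  0.048 ]
-8 [ 0.459  -0.1266  0.0486]
-5 [ 0.4616 -0.1253  0.0477]
-2 [ 0.4643 -0.1239  0.0471]
1 [ 0.467  -0.1225  0.0466]
4 [ 0.4697 -0.1208  0.0473]
7 [ 0.4725 -0.1192  0.0477]
10 [ 0.4748 -0.1192  0.0394]
13 [ 0.4776 -0.1176  0.0395]
16 [ 0.4803 -0.1161  0.039 ]
19 [ 0.4829 -0.1158  0.0312]
22 [ 0.4858 -0.1139  0.0331]
25 [ 0.4886 -0.1126  0.0315]
housing [ 0.51663583 -0.06736532  0.03258948] counter [ 3.39722569e-01 -3.65002026e-02 -2.48164222e-04] lcd [ 0.45837506 -0.07993409  0.03302966]
```

View pics/w11.png

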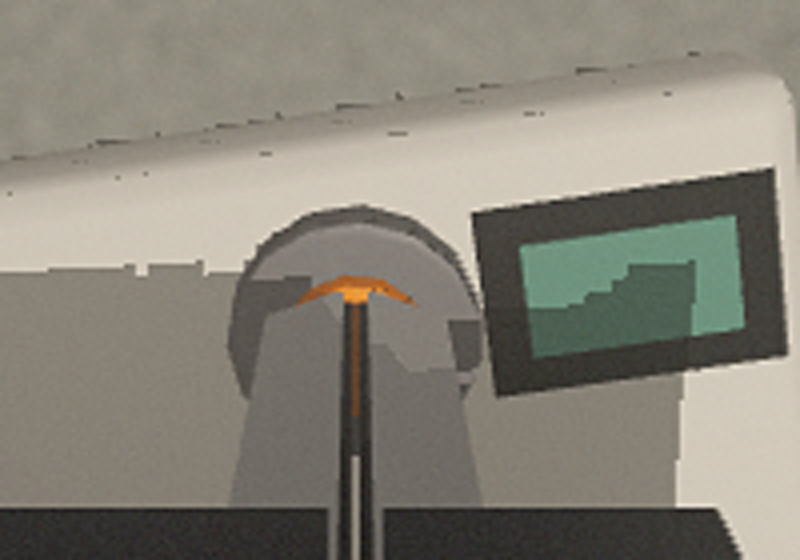

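```bash
python3 -c "
from h import *
p,d=env.snapshot('wrist');c=cal('wrist');f,cx,cy=K(c)
def h(u,v):
    z=d[v,u];return (c['origin']+c['rotation']@np.array([(u-cx)/f*z,-(v-cy)/f*z,-z])).round(4)
for v in range(248,280,2): print(v,p[v,319],h(319,v),h(316,v))
print(h(300,262),h(240,290),h(330,268),h(300,240))
to([.4655,-.125,.038],90)
"
```

```text
248 [185 200 208] [ 0.443  -0.1245  0.033 ] [ 0.4432 -0.1263  0.0323]
250 [190 204 212] [ 0.4448 -0.1245  0.0312] [ 0.4444 -0.1263  0.0324]
252 [84 89 93] [ 0.4452 -0.1245  0.034 ] [ 0.4454 -0.1263  0.0333]
254 [85 90 97] [ 0.4455 -0.1245  0.0369] [ 0.4455 -0.1262  0.0369]
256 [143 149 155] [ 0.4457 -0.1245  0.0402] [ 0.4456 -0.1262  0.0405]
258 [123 130 138] [ 0.4471 -0.1245  0.0393] [ 0.4472 -0.1262  0.0392]
260 [121 126 134] [ 0.4481 -0.1245  0.0399] [ 0.4483 -0.1262  0.0395]
262 [121 129 134] [ 0.4493 -0.1245  0.04  ] [ 0.4488 -0.1262  0.0416]
264 [120 126 133] [ 0.4505 -0.1245  0.04  ] [ 0.4506 -0.1262  0.0398]
266 [119 123 132] [ 0.4519 -0.1245  0.0396] [ 0.4516 -0.1262  0.0403]
268 [124 128 131] [ 0.4528 -0.1245  0.0405] [ 0.453  -0.1262  0.0399]
270 [ 42 100 168] [ 0.4538 -0.1245  0.0411] [ 0.4533 -0.1262  0.0424]
272 [ 61 157 236] [ 0.4546 -0.1245  0.0421] [ 0.4544 -0.1262  0.0427]
274 [ 57 155 237] [ 0.4554 -0.1245  0.0433] [ 0.4553 -0.1262  0.0434]
276 [50 66 93] [ 0.4557 -0.1245  0.0456] [ 0.4559 -0.1262  0.0451]
278 [ 53  69 101] [ 0.456  -0.1245  0.0478] [ 0.4564 -0.1262  0.0469]
[ 0.4496 -0.1354  0.0392] [ 0.4707 -0.1732  0.0304] [ 0.453  -0.1182  0.0399] [ 0.4391 -0.1358  0.0295]
t 9.55 tcp [ 0.4658 -0.1244  0.0437] open 0.008 F [-6.34  0.24 29.28]
shift [-0.03  0.57 -0.06] turn [ 0.001 -0.003 -0.001]
```

The key top reads about 0.0434 now against 0.0475 before, so it is fully down (4 mm). The finger stands clear of the collar, which is at 0.040. Releasing straight up.

Request:
move_arm:
  series:
    - [[0, -0.5, 0, 0, 0, 0], [0, -2, 0, 0, 0, 0], [0, -6, 0, 0, 0, 0], [0, -11, 0, 0, 0, 0], [0, -16, 0, 0, 0, 0]]

```text
time_s: 10.18
tcp_pos: [0.4656, -0.124, 0.2056]
orientation: [-1.571, 0.003, -0.001]
ft_force: [0.1, -1.1, 0.8]
opening: 0.005
```

Request:
move_arm:
  series:
    - [[0, 0, -6, 0, 0, 0], [0, 0, -12, 0, 0, 0], [0, 0, -18, 0, 0, 0], [0, 0, -20, 0, 0, 0], [0, 0, -20, 0, 0, 0]]

```text
time_s: 10.8
tcp_pos: [0.4647, -0.3246, 0.2055]
orientation: [-1.57, 0.005, -0.003]
ft_force: [0.7, -0.3, -0.1]
opening: 0.007
```

```bash
python3 -c "
from h import *
env.snapshot('side');env.snapshot('side')
look('top','t12');look('top');p,d=env.snapshot('top');cv2.imwrite('pics/t12f.png',p)
p,d=env.snapshot('side');cv2.imwrite('pics/s12.png',cv2.resize(p[180:260,280:380],None,fx=6,fy=6,interpolation=cv2.INTER_CUBIC))
a=cv2.imread('pics/top0.png')
for n,x,y in [('mug',457,228),('tumbler',273,253),('sauce',386,161),('box',319,167),('jar',107,258),('spoon',527,285)]:
    g=lambda i:cv2.cvtColor(i,cv2.COLOR_BGR2GRAY)[y-25:y+25,x-25:x+25].astype(np.float32)
    print(n,cv2.phaseCorrelate(g(a),g(p),cv2.createHanningWindow((50,50),cv2.CV_32F)))
to([.4655,-.125,.038],90);print(np.abs(env.state()['joint_vel']).max())
"
```

```text
top cup [ 0.5533 -0.1129] pan [ 0.5539 -0.114 ] rms 0.0004 key [ 0.4669 -0.1255] err mm [ 0.6 -1. ] area 539.4181173446123 494
top cup [ 0.5535 -0.113 ] pan [ 0.5539 -0.1141] rms 0.0004 key [ 0.4668 -0.1253] err mm [ 0.4 -1.1] area 539.4593113102019 491
mug ((10.585170094326939, -8.874864928808165), 0.025098069000244142)
tumbler ((-14.032248884566613, -12.422058846499553), 0.10071778411865234)
sauce ((12.402963561641803, -5.118254506766423), 0.16029048957824707)
box ((5.426079142581514, 0.5407408237380587), 0.11634266157150269)
jar ((3.419164524083726, 1.271749979741525), 0.15078227615356446)
spoon ((-0.38834379438025124, -6.1576865631871875), 0.12836347675323487)
t 11.1 tcp [ 0.4656 -0.3222  0.206 ] open 0.002 F [-0.05  0.69  0.72]
shift [ 0.02 16.8  19.72] turn [ 0.     0.001 -0.001]
0.007237398752173687
```

View pics/t12f.png

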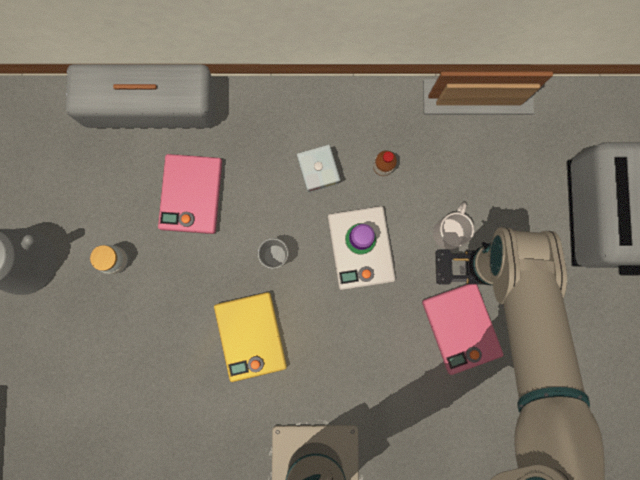

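View pics/s12.png

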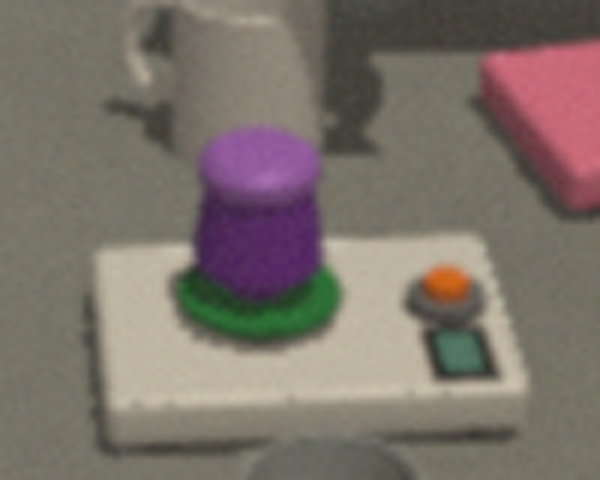

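The cup stands centred and the key is up. The mug (457,229), tumbler (273,253), sauce (386,161), box (319,167) and jar (107,258) sit at their starting pixels. The arm hides the spoon, but nothing went near it. The phase-correlation numbers have very low responses, so I'm ignoring them.

```bash
python3 -c "
from h import *
print(env.hand_in())"
```

```text
the job is handed in; nothing more can be done
None
```

I pushed the snack cup about 20 mm to the middle of the green pan, took the hand away, then pressed the tare key fully and let it up. The job was handed in at about 11 s. I pushed with one finger of the part-open gripper, at about 2 cm/s or less and low on the belly.

**Cup:** In the last top view it is about 1.2 mm off centre. The wrist view taken just after the push gave about 2 mm. In the side view it looks upright.

**Tare key:** With the finger on it the key top read about 0.0434 m, against 0.0475 m before, so it went down about 4 mm. It is up again in the final side view. The wrist depth put the key top about 3.5 mm higher than the stated 44 mm. The press force reached about 40 N at the wrist and settled near 30 N, well above the 3 N needed.

**Checks that failed or disagreed:**
- **Other things:** The automatic check that they had not moved gave meaningless numbers. I compared the pictures by eye instead: the mug, tumbler, sauce, box and jar look unmoved. The spoon was hidden by the arm in the last top view, so it is unchecked, though I never went near it.
- **Cup position:** One wrist reading during the approach to the key put the cup about 10 mm off centre. I discarded it because the fingers were covering part of the cup.
- **Cameras:** The top and wrist cameras differed by about 4 mm on absolute positions, but agreed to about 1 mm on the final offset between cup and pan.

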